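Lay the spare-part cartons down in their taped bays

TASK

Two cardboard cartons of skimmer spares stand on end, each astride the tape at one end of its own taped rectangle. Tip each one over lengthwise into its rectangle by pushing it near the top with the fingertips, so that both end up lying flat and wholly inside the tape's outer edges, ready to be opened. Don't grip, lift or shove them hard, and leave the third carton and everything else as they stand.

Things in the scene. Friction and masses are not known exactly. Their poses are not given: they have to be found in the camera images.
- wide_carton: larger brown carton to lay down: 55 mm deep (its x), 95 wide (y), 180 tall (z), about 320 g (varies), stands astride the tape at one end of the wide bay, roughly square to it. Origin at the centre of its underside. x points along the bay, the way it must fall. A light push on its rear (-x) face near the top tips it about its front bottom edge; past about 17 degrees it falls by itself
- wide_bay: rectangle of flat off-white 12 mm tape on the table, 228 mm long (its x) by 145 mm wide (its y) over the outer edges. Origin at its centre on the table surface; x points away from the end where the wide carton stands. Fixed; place and yaw vary, the two bays may swap sides, and cartons may stand at the inner or outer ends
- wide_carton_toe (a point): middle of the wide carton's front bottom edge (x +27.5 mm, height 0), about which it tips; 10 to 24 mm inside the bay's end at the start
- wide_carton_foot_l (a point): bottom corner of the wide carton's front (+x) face, on its +y side
- wide_carton_foot_r (a point): bottom corner of the wide carton's front (+x) face, on its -y side
- wide_carton_head_l (a point): top corner of the wide carton's front (+x) face, on its +y side
- wide_carton_head_r (a point): top corner of the wide carton's front (+x) face, on its -y side
- narrow_carton: smaller brown carton to lay down: 42 mm deep (its x), 75 wide (y), 150 tall (z), about 180 g (varies), stands astride the tape at one end of the narrow bay, roughly square to it. Origin at the centre of its underside. x points along the bay, the way it must fall. A light push on its rear (-x) face near the top tips it about its front bottom edge; past about 16 degrees it falls by itself
- narrow_bay: rectangle of flat off-white 12 mm tape on the table, 198 mm long (its x) by 125 mm wide (its y) over the outer edges. Origin at its centre on the table surface; x points away from the end where the narrow carton stands. Fixed; place and yaw vary, the two bays may swap sides, and cartons may stand at the inner or outer ends
- narrow_carton_toe (a point): middle of the narrow carton's front bottom edge (x +21 mm, height 0), about which it tips; 10 to 24 mm inside the bay's end at the start
- narrow_carton_foot_l (a point): bottom corner of the narrow carton's front (+x) face, on its +y side
- narrow_carton_foot_r (a point): bottom corner of the narrow carton's front (+x) face, on its -y side
- narrow_carton_head_l (a point): top corner of the narrow carton's front (+x) face, on its +y side
- narrow_carton_head_r (a point): top corner of the narrow carton's front (+x) face, on its -y side
- small_carton: bystander: third cardboard carton, 50 x 70 x 120 mm, upright beyond the bays with no tape round it: leave it standing. Origin at its underside
- jug: bystander: blue jug with a screw cap, 65 x 90 mm, 210 mm tall, far left. Origin at its underside
- flask: bystander: glass flask with grey cap, 66 mm across, 175 mm tall, far right. Origin at its underside
- valve: bystander: grey pipe valve with a cross-shaped hand wheel, about 90 mm across, 134 mm tall, far side. Origin at its underside
- union_nut: bystander: grey plastic ring, 64 mm across, 24 mm high, lying on the table between the bays. Origin at its underside
- screwdriver: bystander: screwdriver lying near the robot
Mind the look-alikes: they are no part of the job. What is shaped like the narrow_carton but pink or yellow is not meant.

How it is judged:
By the outcome, as a careful person would: the job done as asked, in the order asked, and still so for the second after the job is handed in, with the robot touching nothing.
It also fails if it takes over 56 s, if anything falls off the work surface, if the arm or the gripper's body presses on something with over 40 N, if the wrist force passes 120 N, or if a joint passes its speed limit or range.

ROBOT

A 6-joint arm with a two-finger parallel gripper is mounted at the origin on the work surface. World frame = base frame: x ahead of the robot, y to its left, z up, the work surface at z = 0. Lengths are in m, angles in rad, forces in N, time in s.
With the tool pointing down it reaches from about 0.35 to 0.85 m from the base axis. Payload 8.1 kg.
Tool frame: the origin (TCP) lies at the centre of the arm's flange, where the gripper is bolted on; the fingertips stand 186 mm ahead of it and the grasp point (between the pads) lies 167 mm ahead of it (robot.nose_length is the distance from the TCP to the fingertips, in m); z points along the fingers, x is the direction in which the jaws open and shut, and the axes are right-handed (so a half turn about z gives the same grasp; the last joint's range is limited). The gripper opens to 93 mm and grips with 3 to 60 N. Pads are 15 mm wide; open, the fingers measure 128 mm over their backs; the gripper's body (75 mm by 188 mm) begins 65 mm behind the grasp point.
Start: joints at [-1.347, 0.13, 1.488, -0, 1.523, -0.085], TCP at [0.182, -0.572, 0.405] pointing down, gripper open.
Joint ranges: [-2.96, 2.96], [-0.89, 2.26], [0.02, 2.5], [-1.34, 4.48], [0, 2.73], [-2.66, 2.66]. Speed limits (rad/s): [2.39, 2.39, 2.79, 3.14, 3.14, 3.14].

INTERFACE

Orientations are given as a rotation vector (axis times angle).
In Python, from plant import robot gives the robot as it stands.
- The arm moves only by the tool arm_command, never from a script. Its argument "motion" is a list of rows, each an object with "slide": the shift along the tool's x, y, z each as a share of 0.4 m, from -1 to 1, a list of three; "turn": the turn, a rotation vector about the tool's x, y, z each as a share of 0.5 rad, from -1 to 1, a list of three. A call has exactly 5 rows; each row shifts and turns the commanded pose from where the row before left it, along the tool's axes as they then stand; what a row does not reach is not made up. A row lasts 1/12 s, in which the tool goes at most 41.7 mm and 7.16 degrees, less where a joint would pass 70% of its speed; a pose out of reach is approached as far as the arm can. A call with a number of a shift or a turn outside -1 to 1 is refused whole. A call with a gripper value outside its range is refused whole. "gripper" is the opening in per cent of the stroke, from 0 (shut) to 100 (fully open), set as the call begins (left out, the last holds). The fingers move at their own pace and stop on an object; "grip_force" is the grip in N (left out, the last holds). Time passes only in rows, so rows that do not move let the fingers close, or fill a call up. It gives the time, the measured TCP pose, the force and the opening at its end, in the units of the state.
- robot.read_state(): the state, without advancing time (a new reading comes with each control period).
- robot.read_camera(name): name is "scene" or "top" or "wrist"; returns a dict with "pixels" (480x640x3 uint8, blue, green, red), "intrinsics" (3x3 intrinsics, pixels), "D" ([k1, k2, p1, p2, k3] as OpenCV has them; the pictures are not rectified), "T" (4x4, takes a point from camera to world coordinates). Camera axes: x right, y down, z forward; pixel columns grow to the right and rows downward; lengths in m; the calibration is good to about 2 mm. A picture is of the moment at which its call begins. There is no depth.
- robot.close_job(): hands the job in, once; it reports no verdict.
The state is a dict: "t": time; "q": joint angles; "dq": joint speeds; "joint_torque": joint torques, N m; "tool_pos": TCP position; "orientation": TCP orientation; "force": force on the tool from outside, world axes, zero at the start; "wrist_torque": the same for the moment, N m; "opening": finger opening in m.
Only numpy, scipy, OpenCV 4.12 (cv2) and the standard library are available. Lean on these libraries where they do the work, as an engineer would, in place of code of your own. Each camera call takes 0.05 s, during which the arm holds its last target.

## Working session

There is one attempt and no reset: what is moved stays moved. The work goes in short steps, Python scripts to look and compute and a tool call to move; the robot and the scene stay as the last step left them, time stands still between calls to the robot, and variables do not carry over. Pictures are saved under pics/ and viewed, and the job is handed in when it is done.

Besides the shell and the picture viewer there is one more tool, called after "Call:" as a command line: name --argument value ..., lists and objects as JSON in quotes. arm_command: Moves the arm, as the interface text tells. Shift numbers are shares of 0.4 m and turn numbers shares of 0.5 rad, none past 1 either way. Its arguments: {"type":"object","properties":{"motion":{"type":"array","items":{"type":"object","properties":{"slide":{"type":"array","items":{"type":"number"}},"turn":{"type":"array","items":{"type":"number"}}}}},"gripper":{"type":"number"},"grip_force":{"type":"number"}},"required":["motion"]}

```bash
ls; mkdir -p pics
python3 - <<'E'
from plant import robot
import cv2
for n in ("scene","top"):
    c=robot.read_camera(n); cv2.imwrite(f"pics/{n}0.png",c["pixels"]); print(n,c["intrinsics"].tolist(),c["D"],c["T"].round(4).tolist())
print(robot.read_state())
E
```

```text
pics
scene [[493.1209261288086, 0.0, 317.6709414986041], [0.0, 493.1209261288086, 234.556666529685], [0.0, 0.0, 1.0]] [-0.04690668  0.          0.          0.          0.        ] [[0.1826, 0.5425, -0.82, 1.4019], [0.9832, -0.0998, 0.153, -0.1379], [0.0012, -0.8341, -0.5516, 0.6675], [0.0, 0.0, 0.0, 1.0]]
top [[614.0116487663272, 0.0, 324.6218531900718], [0.0, 614.0116487663272, 242.27783712871562], [0.0, 0.0, 1.0]] [-0.02963868  0.          0.          0.          0.        ] [[-0.0179, -0.9984, 0.0542, 0.4909], [-0.9998, 0.0183, 0.0081, 0.0137], [-0.0091, -0.0541, -0.9985, 1.4332], [0.0, 0.0, 0.0, 1.0]]
{'t': 0.1, 'q': array([-1.34737700e+00,  1.31113119e-01,  1.48913982e+00, -1.67469934e-05,
        1.52300391e+00, -8.54011213e-02]), 'dq': array([ 0.00023152, -0.00193915, -0.00220818,  0.00053876, -0.00010315,
       -0.00189028]), 'joint_torque': array([ 1.29628621e-03, -5.61341643e+01, -4.93095481e+01,  7.70521467e-02,
        2.91094906e-02, -5.22564221e-05]), 'tool_pos': array([ 0.18233503, -0.57141809,  0.40379246]), 'orientation': array([-2.53579155e+00,  1.85272116e+00,  1.98808853e-03]), 'force': array([-0.05503788, -0.57544712,  0.36504026]), 'wrist_torque': array([-0.02646581,  0.01568972, -0.00073039]), 'opening': 0.09318323009001249}
```

View pics/scene0.png

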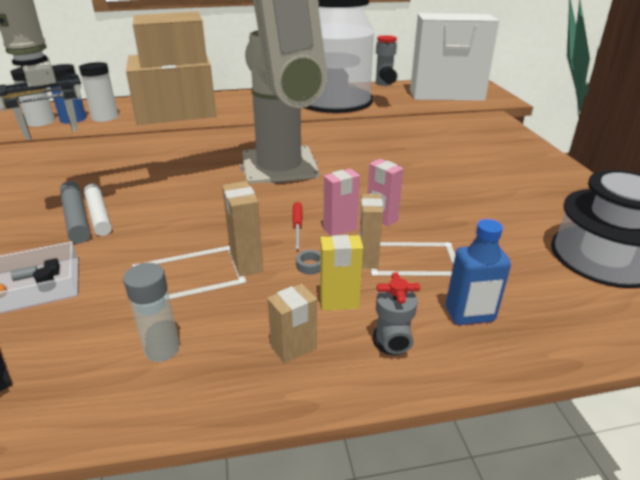

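View pics/top0.png

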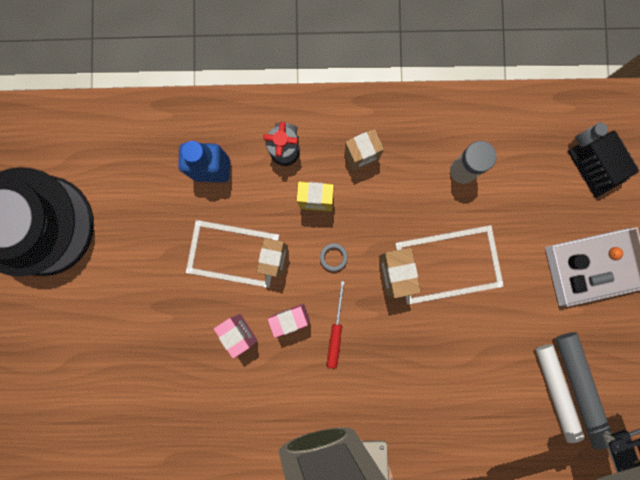

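Two brown cartons stand astride the tape ends. The narrow one is at top px (271,257) and the wide one at (403,275); both are at the inner ends and fall outward. The pink and yellow cartons, and the brown one at (365,148) with no tape, are not meant. I'll enlarge to confirm.

Run:
```python
import cv2
im=cv2.imread("pics/top0.png")
cv2.imwrite("pics/n0.png",cv2.resize(im[210:300,175:295],None,fx=6.5,fy=6.5,interpolation=cv2.INTER_CUBIC))
cv2.imwrite("pics/w0.png",cv2.resize(im[215:315,375:510],None,fx=5.9,fy=5.9,interpolation=cv2.INTER_CUBIC))
```

```text
(no output)
```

View pics/n0.png

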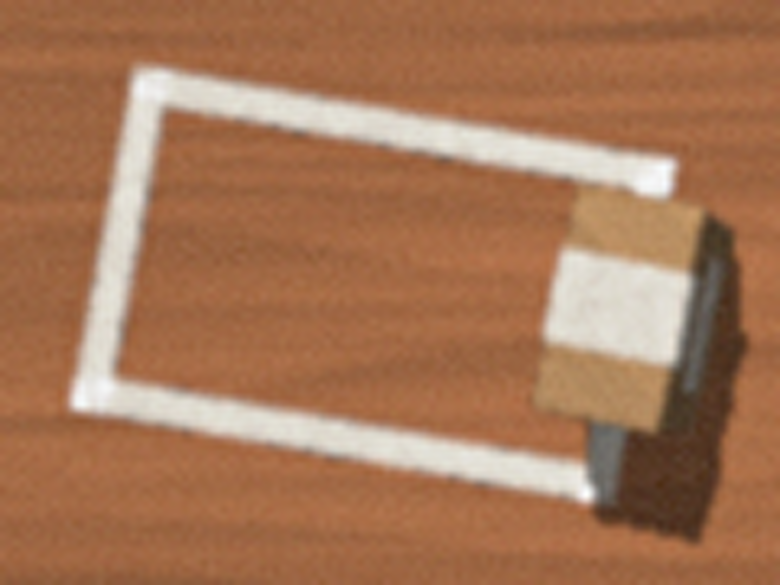

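View pics/w0.png

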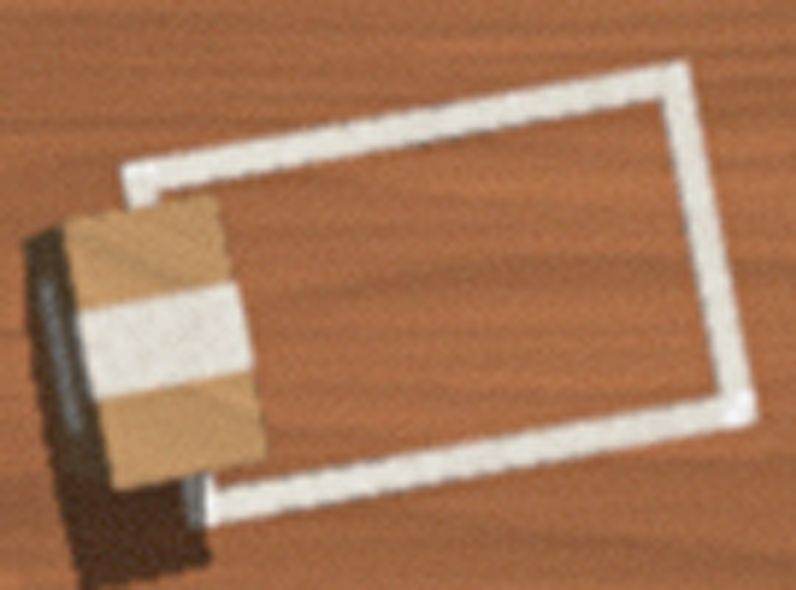

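```bash
cat > h.py <<'E'
import numpy as np, cv2
K={'top':(np.array([[614.0116487663272,0,324.6218531900718],[0,614.0116487663272,242.27783712871562],[0,0,1]]),np.array([-0.02963868,0,0,0,0.]),
 np.array([[-0.0179,-0.9984,0.0542,0.4909],[-0.9998,0.0183,0.0081,0.0137],[-0.0091,-0.0541,-0.9985,1.4332],[0,0,0,1]]))}
def w(p,z,cam='top'):
    M,D,T=K[cam]; u=cv2.undistortPoints(np.array(p,float).reshape(-1,1,2),M,D).reshape(-1,2)
    d=np.c_[u,np.ones(len(u))]@T[:3,:3].T; o=T[:3,3]
    return o+d*((z-o[2])/d[:,2:])
def crop(p,f,o): return (np.array(p,float)+.5)/f-.5+np.array(o)
E
python3 - <<'E'
from h import *
from numpy.linalg import norm
for nm,f,o,bay,top,z,L,W,dep,wid in [("narrow",6.5,(175,210),[(677,157),(135,65),(70,410),(597,502)],[(577,183),(708,207),(660,433),(535,408)],.15,.198,.125,.042,.075),
 ("wide",5.9,(375,215),[(121,163),(689,60),(758,420),(205,527)],[(215,195),(63,222),(113,492),(267,458)],.18,.228,.145,.055,.095)]:
    B=w(crop(bay,f,o),0)[:,:2]; T=w(crop(top,f,o),z)[:,:2]
    # bay order: near-end a, far a, far b, near-end b ; top: front a, rear a, rear b, front b
    print(nm,"bay sides",[round(norm(B[i]-B[(i+1)%4])*1e3,1) for i in range(4)],"top",[round(norm(T[i]-T[(i+1)%4])*1e3,1) for i in range(4)])
    c=B.mean(0); x=(B[1]+B[2]-B[0]-B[3]); x/=norm(x); by=np.arctan2(x[1],x[0])
    y=np.array([-x[1],x[0]])
    tx=(T[0]-T[1]+T[3]-T[2])/dep*wid/dep*0+0
    xv=(T[0]-T[1]+T[3]-T[2]); e=(T[0]-T[3]+T[1]-T[2]); # a-b direction
    ya=np.arctan2(e[1],e[0]); xa=np.arctan2(xv[1],xv[0])
    tc=T.mean(0); r=tc-c
    print(" bay c",c.round(4),"yaw",np.degrees(by).round(2)," top c",tc.round(4),"yaw_x",np.degrees(xa).round(2),"yaw from width",np.degrees(ya).round(2))
    print(" carton centre in bay frame",(r@x*1e3).round(1),(r@y*1e3).round(1),"toe inside end",((r@x+dep/2+L/2)*1e3).round(1), B.round(3).tolist(),T.round(3).tolist())
E
```

```text
narrow bay sides [np.float64(199.2), np.float64(126.5), np.float64(193.0), np.float64(127.2)] top [np.float64(43.0), np.float64(74.3), np.float64(41.1), np.float64(73.7)]
 bay c [0.5473 0.244 ] yaw 79.23  top c [0.532 0.139] yaw_x 78.15 yaw from width -12.06
 carton centre in bay frame -105.9 -4.6 toe inside end 14.1 [[0.591, 0.132], [0.628, 0.328], [0.504, 0.352], [0.467, 0.163]] [[0.572, 0.152], [0.564, 0.11], [0.491, 0.127], [0.5, 0.167]]
wide bay sides [np.float64(229.3), np.float64(144.7), np.float64(222.7), np.float64(147.2)] top [np.float64(53.5), np.float64(94.6), np.float64(54.4), np.float64(92.4)]
 bay c [ 0.5124 -0.2656] yaw -80.48  top c [ 0.4944 -0.1336] yaw_x -79.8 yaw from width 9.46
 carton centre in bay frame -133.1 4.1 toe inside end 8.4 [[0.566, -0.139], [0.603, -0.366], [0.46, -0.388], [0.422, -0.169]] [[0.545, -0.152], [0.536, -0.1], [0.443, -0.115], [0.454, -0.168]]
```

```bash
cat >> h.py <<'E'
from scipy.spatial.transform import Rotation as R
def plan(pos,yawpush,side):
    """tool z down, tool y (or -y) along the push yaw; returns in shares"""
    from plant import robot
    s=robot.read_state(); R0=R.from_rotvec(s['orientation']); p=np.array(s['tool_pos'])
    th=np.radians(yawpush); d=np.array([np.cos(th),np.sin(th),0])*side
    z=np.array([0,0,-1.]); x=np.cross(d,z); Rt=R.from_matrix(np.c_[x,d,z])
    print("t",round(s['t'],2),"pos",p.round(4),"q",np.round(s['q'],2),"tool\n",R0.as_matrix().round(3))
    print("turn shares total",((R0.inv()*Rt).as_rotvec()/.5).round(3),"deg",np.degrees((R0.inv()*Rt).as_rotvec()).round(1))
    print("slide shares now",(R0.inv().apply(np.array(pos)-p)/.4).round(4)," in target frame",(Rt.inv().apply(np.array(pos)-p)/.4).round(4))
E
python3 - <<'E'
from h import *
for s in (1,-1): plan([.4825,-.062,.43],-80.5,s)
E
```

```text
t 0.1 pos [ 0.1823 -0.5714  0.4038] q [-1.35  0.13  1.49 -0.    1.52 -0.09] tool
 [[ 0.304 -0.953 -0.   ]
 [-0.953 -0.304  0.002]
 [-0.002 -0.    -1.   ]]
turn shares total [-0.003  0.003 -2.856] deg [ -0.1   0.1 -81.8]
slide shares now [-0.9853 -1.102  -0.0637]  in target frame [ 0.9503 -1.1322 -0.0655]
t 0.1 pos [ 0.1823 -0.5714  0.4038] q [-1.35  0.13  1.49 -0.    1.52 -0.09] tool
 [[ 0.304 -0.953 -0.   ]
 [-0.953 -0.304  0.002]
 [-0.002 -0.    -1.   ]]
turn shares total [3.000e-03 3.000e-03 3.428e+00] deg [ 0.1  0.1 98.2]
slide shares now [-0.9853 -1.102  -0.0637]  in target frame [-0.9503  1.1322 -0.0655]
```

Call:
arm_command --motion '[{"slide": [0,0,-0.065],"turn": [0,0,0]},{"slide": [-0.0657,-0.0735,0],"turn": [0,0,0]},{"slide": [-0.0657,-0.0735,0],"turn": [0,0,0]},{"slide": [-0.0657,-0.0735,0],"turn": [0,0,0]},{"slide": [-0.0657,-0.0735,0],"turn": [0,0,0]}]' --gripper 0 --grip_force 10

```text
t: 0.52
tool_pos: [0.2628, -0.4343, 0.4302]
orientation: [-2.535, 1.854, 0.001]
force: [0.2, -0.6, 0.1]
opening: 0.0644
```

Call:
arm_command --motion '[{"slide": [-0.0657,-0.0735,0],"turn": [0,0,0]},{"slide": [-0.0657,-0.0735,0],"turn": [0,0,0]},{"slide": [-0.0657,-0.0735,0],"turn": [0,0,0]},{"slide": [-0.0657,-0.0735,0],"turn": [0,0,0]},{"slide": [-0.0657,-0.0735,0],"turn": [0,0,0]}]'

```text
t: 0.93
tool_pos: [0.3629, -0.264, 0.4305]
orientation: [-2.536, 1.854, 0.0]
force: [0.2, -0.5, -0.5]
opening: 0.0311
```

Call:
arm_command --motion '[{"slide": [-0.0657,-0.0735,0],"turn": [0,0,0]},{"slide": [-0.0657,-0.0735,0],"turn": [0,0,0]},{"slide": [-0.0657,-0.0735,0],"turn": [0,0,0]},{"slide": [-0.0657,-0.0735,0],"turn": [0,0,0]},{"slide": [-0.0657,-0.0735,0],"turn": [0,0,0]}]'

```text
t: 1.35
tool_pos: [0.4631, -0.094, 0.4306]
orientation: [2.537, -1.853, -0.0]
force: [0.9, -0.3, 1.0]
opening: 0.0007
```

Call:
arm_command --motion '[{"slide": [-0.03,-0.03,0],"turn": [0,0,-0.24]},{"slide": [0,0,0],"turn": [0,0,-0.24]},{"slide": [0,0,0],"turn": [0,0,-0.24]},{"slide": [0,0,0],"turn": [0,0,-0.24]},{"slide": [0,0,0],"turn": [0,0,-0.24]}]'

```text
t: 1.77
tool_pos: [0.4705, -0.0805, 0.4302]
orientation: [2.974, -1.011, -0.002]
force: [0.8, -0.3, -0.1]
opening: 0.0003
```

Call:
arm_command --motion '[{"slide": [0,0,0],"turn": [0,0,-0.24]},{"slide": [0,0,0],"turn": [0,0,-0.24]},{"slide": [0,0,0],"turn": [0,0,-0.24]},{"slide": [0,0,0],"turn": [0,0,-0.24]},{"slide": [0,0,0],"turn": [0,0,-0.24]}]'

```text
t: 2.18
tool_pos: [0.4703, -0.0809, 0.4303]
orientation: [-3.14, 0.088, 0.001]
force: [0.5, -0.3, -0.1]
opening: 0.0004
```

Run:
```python
from h import *
plan([.4825,-.062,.346],-80.5,1)
from plant import robot
cv2.imwrite("pics/t1.png",robot.read_camera("top")["pixels"])
print(robot.read_state()['opening'])
```

```text
t 2.18 pos [ 0.4703 -0.0809  0.4303] q [-0.28 -0.22  1.78 -0.    1.58 -0.22] tool
 [[ 0.998 -0.056 -0.001]
 [-0.056 -0.998  0.   ]
 [-0.001 -0.    -1.   ]]
turn shares total [-0.001  0.002 -0.444] deg [ -0.    0.1 -12.7]
slide shares now [ 0.0279 -0.0488  0.2106]  in target frame [ 0.0378 -0.0415  0.2106]
0.0004147578005440302
```

View pics/t1.png

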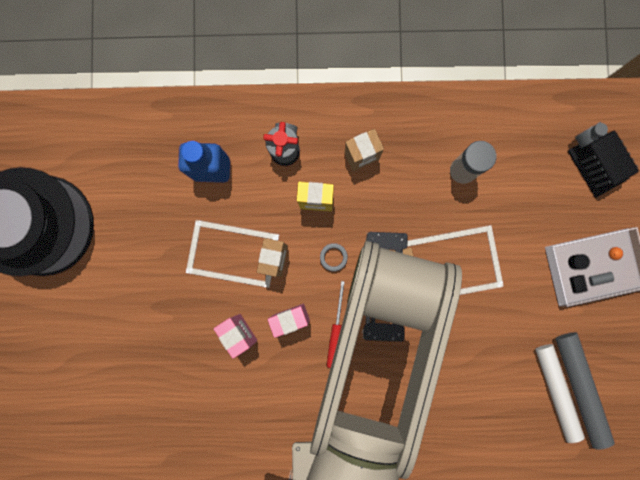

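The top view shows the gripper standing behind the wide carton (px ~385,285), with everything else undisturbed. Next I square up to the carton, back off and go down.

Call:
arm_command --motion '[{"slide": [0.028,-0.049,0],"turn": [0,0,-0.222]},{"slide": [0,0,0],"turn": [0,0,-0.222]},{"slide": [0,0,0.07],"turn": [0,0,0]},{"slide": [0,0,0.07],"turn": [0,0,0]},{"slide": [0,0,0.07],"turn": [0,0,0]}]'

```text
t: 2.65
tool_pos: [0.4829, -0.0619, 0.346]
orientation: [3.132, 0.247, 0.002]
force: [0.2, -1.3, -0.4]
opening: 0.0009
```

Run:
```python
from h import *
plan([.490,-.1065,.346],-80.5,1)
from plant import robot
cv2.imwrite("pics/s2.png",robot.read_camera("scene")["pixels"])
```

```text
t 2.65 pos [ 0.4829 -0.0619  0.346 ] q [-0.23 -0.15  1.87 -0.    1.42 -0.39] tool
 [[ 0.988  0.156  0.001]
 [ 0.156 -0.988 -0.   ]
 [ 0.001  0.    -1.   ]]
turn shares total [ 0.001 -0.002 -0.017] deg [ 0.  -0.1 -0.5]
slide shares now [ 1.000e-04  1.128e-01 -0.000e+00]  in target frame [-9.000e-04  1.128e-01 -1.000e-04]
```

View pics/s2.png

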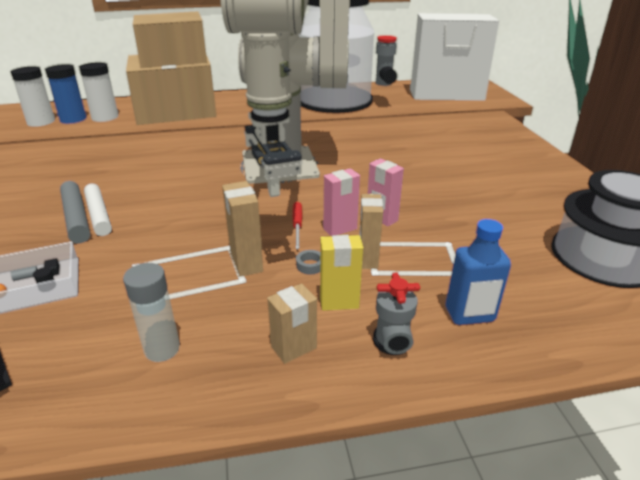

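The fingers are at scene px (275,185), behind the wide carton's top. I'll approach slowly.

Call:
arm_command --motion '[{"slide": [0,0.015,0],"turn": [0,0,-0.017]},{"slide": [0,0.015,0],"turn": [0,0,0]},{"slide": [0,0.015,0],"turn": [0,0,0]},{"slide": [0,0.0125,0],"turn": [0,0,0]},{"slide": [0,0.0125,0],"turn": [0,0,0]}]'

```text
t: 3.12
tool_pos: [0.4882, -0.0907, 0.3486]
orientation: [3.129, 0.263, 0.004]
force: [0.2, 0.7, 0.1]
opening: 0.0003
```

Call:
arm_command --motion '[{"slide": [0,0.0075,0],"turn": [0,0,0]},{"slide": [0,0.0075,0],"turn": [0,0,0]},{"slide": [0,0.0075,0],"turn": [0,0,0]},{"slide": [0,0.0075,0],"turn": [0,0,0]},{"slide": [0,0.0075,0],"turn": [0,0,0]}]'

```text
t: 3.53
tool_pos: [0.4901, -0.1046, 0.3467]
orientation: [-3.13, -0.265, 0.0]
force: [-0.5, 0.9, -0.9]
opening: 0.0006
```

Run:
```python
from h import *
from plant import robot
a=robot.read_camera("scene")["pixels"][130:290,190:350]
b=robot.read_camera("top")["pixels"][200:320,360:520]
cv2.imwrite("pics/a3.png",np.hstack([cv2.resize(a,(480,480)),cv2.resize(b,(320,240)).__class__ and cv2.copyMakeBorder(cv2.resize(b,(320,240)),0,240,0,0,0)]))
s=robot.read_state();print(s['t'],s['tool_pos'],s['force'])
```

```text
3.6333 [ 0.49005708 -0.10478111  0.34667764] [0.2612617  0.58440893 0.10021328]
```

View pics/a3.png

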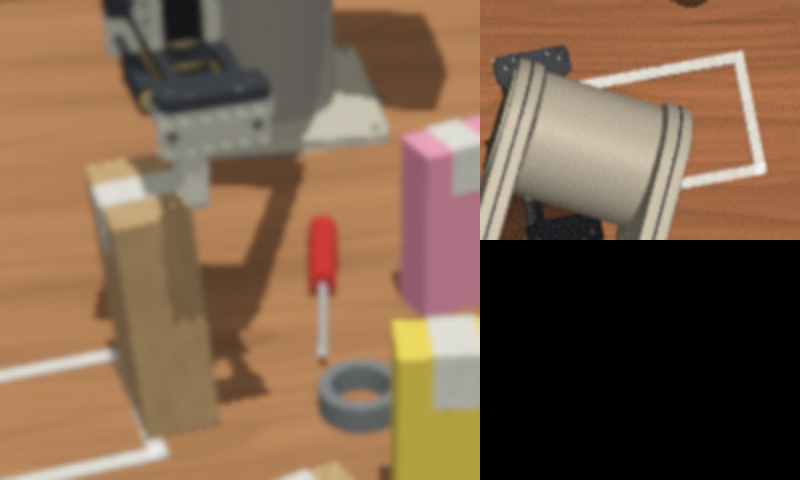

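Contact is made, and the carton leans slightly under about 0.6 N, which is what's expected. I'll keep pushing gently.

Call:
arm_command --motion '[{"slide": [0,0.01,0],"turn": [0,0,0]},{"slide": [0,0.01,0],"turn": [0,0,0]},{"slide": [0,0.01,0],"turn": [0,0,0]},{"slide": [0,0.01,0],"turn": [0,0,0]},{"slide": [0,0.01,0],"turn": [0,0,0]}]'

```text
t: 4.05
tool_pos: [0.4935, -0.1247, 0.3467]
orientation: [3.13, 0.264, 0.0]
force: [0.2, 0.6, 0.5]
opening: 0.0004
```

```bash
cat > look.py <<'E'
from h import *
import sys
from plant import robot
n=sys.argv[1]; x0,y0=int(sys.argv[2]),int(sys.argv[3])
a=robot.read_camera("scene")["pixels"][y0:y0+160,x0:x0+160]
cv2.imwrite(f"pics/{n}.png",cv2.resize(a,(480,480)))
s=robot.read_state();print(s['t'],s['tool_pos'].round(4),s['force'].round(2))
E
python3 look.py a4 190 130
```

```text
4.1 [ 0.4935 -0.1252  0.3468] [-0.13 -0.33  0.46]
```

View pics/a4.png

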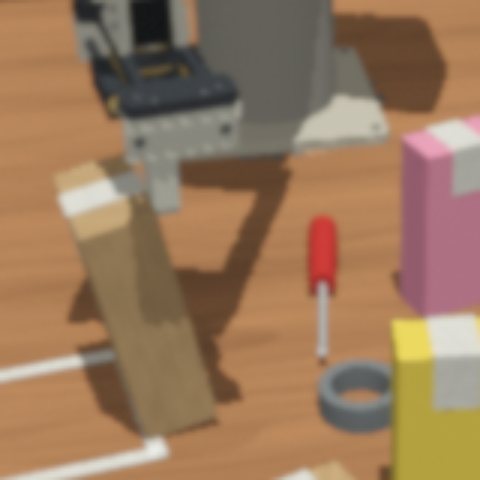

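It is leaning well over, and the toe is staying in place. I'll continue a little further.

Call:
arm_command --motion '[{"slide": [0,0.01,0],"turn": [0,0,0]},{"slide": [0,0.01,0],"turn": [0,0,0]},{"slide": [0,0.01,0],"turn": [0,0,0]},{"slide": [0,0.008,0],"turn": [0,0,0]},{"slide": [0,0,0],"turn": [0,0,0]}]'

```text
t: 4.52
tool_pos: [0.496, -0.1398, 0.3467]
orientation: [3.13, 0.264, 0.0]
force: [-0.2, -0.4, 0.9]
opening: 0.0005
```

```bash
python3 look.py a5 150 130
```

```text
4.5667 [ 0.496  -0.1395  0.3467] [-0.1   0.51  0.04]
```

View pics/a5.png

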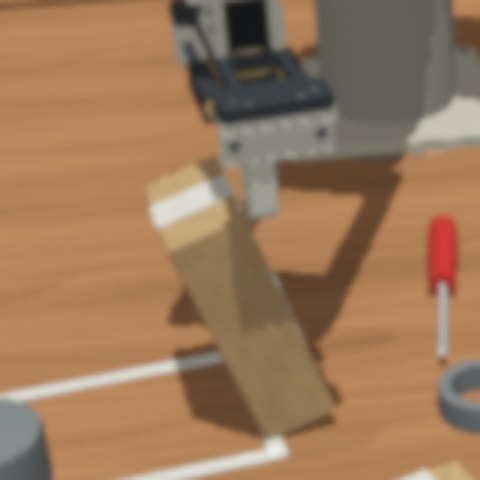

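Call:
arm_command --motion '[{"slide": [0,0.008,0],"turn": [0,0,0]},{"slide": [0,0.008,0],"turn": [0,0,0]},{"slide": [0,0,0],"turn": [0,0,0]},{"slide": [0,0,0],"turn": [0,0,0]},{"slide": [0,0,0],"turn": [0,0,0]}]'

```text
t: 4.98
tool_pos: [0.497, -0.1455, 0.3467]
orientation: [-3.13, -0.264, 0.0]
force: [-0.3, 0.4, 0.4]
opening: 0.0008
```

```bash
python3 look.py a6 130 150
```

```text
5.0333 [ 0.497  -0.1454  0.3467] [-1.62 -0.13  0.07]
```

View pics/a6.png

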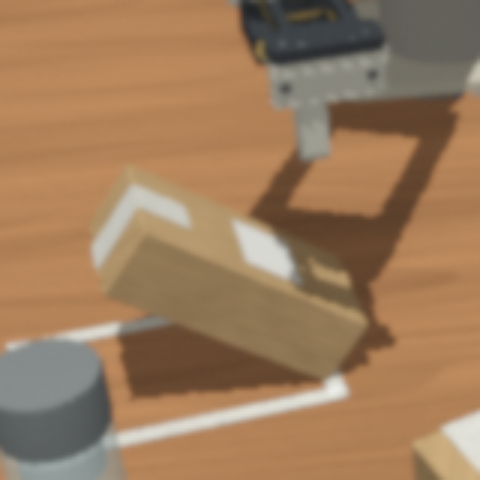

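It is falling freely into the bay. Next I retreat, rise and look.

Call:
arm_command --motion '[{"slide": [0,-0.05,-0.08],"turn": [0,0,0]},{"slide": [0,-0.05,-0.08],"turn": [0,0,0]},{"slide": [0,-0.09,-0.03],"turn": [0,0,0]},{"slide": [0,-0.1,0],"turn": [0,0,0]},{"slide": [0,-0.1,0],"turn": [0,0,0]}]'

```text
t: 5.45
tool_pos: [0.4706, 0.0094, 0.4245]
orientation: [3.13, 0.262, 0.005]
force: [0.8, 0.6, -1.3]
opening: 0.0005
```

Run:
```python
from h import *
plan([.5193,.0794,.43],78,-1)
from plant import robot
im=robot.read_camera("top")["pixels"];cv2.imwrite("pics/t7f.png",im)
cv2.imwrite("pics/t7.png",cv2.resize(im[215:315,375:510],None,fx=5.9,fy=5.9,interpolation=cv2.INTER_CUBIC))
```

```text
t 5.45 pos [0.4706 0.0094 0.4245] q [-0.09 -0.24  1.81  0.    1.57 -0.26] tool
 [[ 0.986  0.166  0.003]
 [ 0.166 -0.986 -0.   ]
 [ 0.003  0.001 -1.   ]]
turn shares total [ 0.    -0.007  0.753] deg [ 0.  -0.2 21.6]
slide shares now [ 0.1491 -0.1523 -0.0133]  in target frame [ 0.0826 -0.1964 -0.0137]
```

View pics/t7.png

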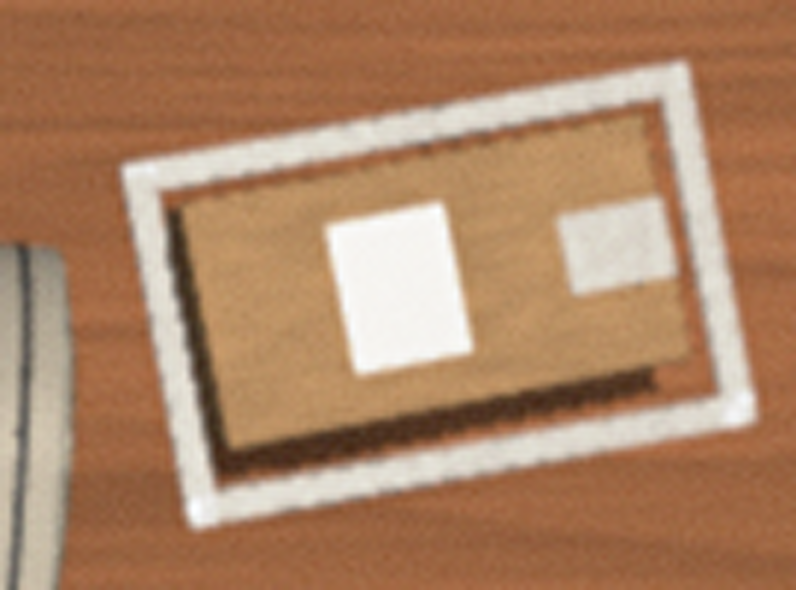

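The wide carton lies flat and fully inside the tape: its top corners are at crop (180,205), (640,118), (688,358) and (230,450), within the outer corners (121,163) to (758,420). Now the narrow one.

Call:
arm_command --motion '[{"slide": [0.0497,-0.0508,-0.013],"turn": [0,0,0]},{"slide": [0.0497,-0.0508,0],"turn": [0,0,0]},{"slide": [0.0497,-0.0508,0],"turn": [0,0,0]},{"slide": [0,0,0],"turn": [0,0,0.2]},{"slide": [0,0,0],"turn": [0,0,0.2]}]'

```text
t: 5.92
tool_pos: [0.5199, 0.0798, 0.4275]
orientation: [-3.141, 0.052, 0.001]
force: [-0.4, -0.6, -0.1]
opening: 0.0004
```

Call:
arm_command --motion '[{"slide": [0,0,0],"turn": [0,0,0.2]},{"slide": [0,0,0],"turn": [0,0,0.15]},{"slide": [0,0,0.07],"turn": [0,0,0]},{"slide": [0,0,0.07],"turn": [0,0,0]},{"slide": [0,0,0],"turn": [0,0,0]}]'

```text
t: 6.33
tool_pos: [0.5177, 0.0783, 0.3661]
orientation: [3.124, -0.323, -0.013]
force: [-1.6, -0.0, -1.9]
opening: 0.0003
```

```bash
python3 - <<'E'
from h import *
plan([.5276,.1185,.316],78,-1)
E
python3 look.py b1 270 130
```

```text
t 6.33 pos [0.5177 0.0783 0.3661] q [ 0.05 -0.05  1.75 -0.    1.46  0.26] tool
 [[ 0.979 -0.205 -0.009]
 [-0.205 -0.979 -0.   ]
 [-0.008  0.002 -1.   ]]
turn shares total [0.005 0.017 0.006] deg [0.1 0.5 0.2]
slide shares now [ 0.0046 -0.1038  0.1249]  in target frame [ 0.0032 -0.1035  0.1251]
6.3833 [0.5182 0.0783 0.3688] [-0.38  0.39  0.62]
```

View pics/b1.png

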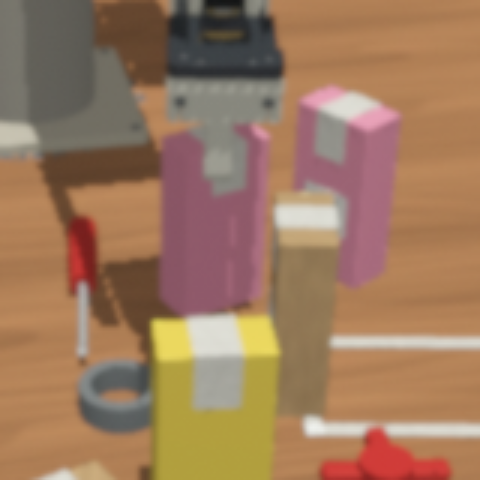

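Call:
arm_command --motion '[{"slide": [0.003,0,0.065],"turn": [0,0,0]},{"slide": [0,0,0.06],"turn": [0,0,0]},{"slide": [0,0,0],"turn": [0,0,0]},{"slide": [0,-0.015,0],"turn": [0,0,0]},{"slide": [0,-0.015,0],"turn": [0,0,0]}]'

```text
t: 6.8
tool_pos: [0.5238, 0.0902, 0.3244]
orientation: [-3.124, 0.325, -0.004]
force: [0.1, 0.3, 1.1]
opening: 0.0002
```

Call:
arm_command --motion '[{"slide": [0,-0.015,0],"turn": [0,0,0]},{"slide": [0,-0.01,0],"turn": [0,0,0]},{"slide": [0,-0.01,0],"turn": [0,0,0]},{"slide": [0,-0.0075,0],"turn": [0,0,0]},{"slide": [0,-0.0075,0],"turn": [0,0,0]}]'

```text
t: 7.22
tool_pos: [0.5273, 0.11, 0.3224]
orientation: [-3.125, 0.323, -0.001]
force: [-0.2, 0.1, -0.2]
opening: 0.0001
```

```bash
python3 look.py b2 280 130
python3 - <<'E'
from h import *
plan([.5276,.1185,.316],78,-1)
E
```

```text
7.2667 [0.5273 0.1103 0.3222] [ 0.01  0.31 -0.48]
t 7.27 pos [0.5273 0.1103 0.3222] q [0.11 0.02 1.76 0.   1.36 0.32] tool
 [[ 0.979 -0.205  0.   ]
 [-0.205 -0.979  0.   ]
 [ 0.    -0.    -1.   ]]
turn shares total [-0.001 -0.001  0.007] deg [-0.  -0.   0.2]
slide shares now [-0.0035 -0.0203  0.0156]  in target frame [-0.0035 -0.0203  0.0156]
```

View pics/b2.png

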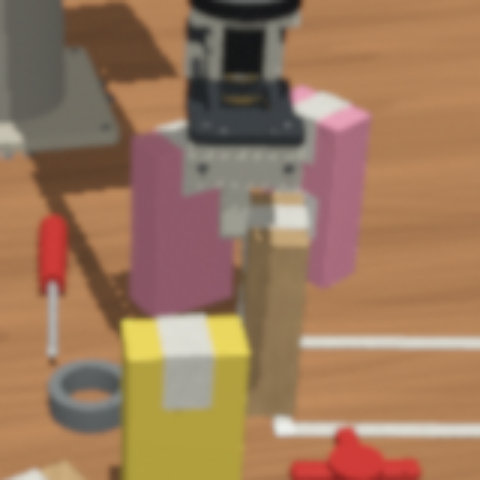

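The fingertips are at the carton's rear top, at crop (240,220). Pushing gently.

Call:
arm_command --motion '[{"slide": [0,-0.01,0],"turn": [0,0,0]},{"slide": [0,-0.01,0],"turn": [0,0,0]},{"slide": [0,-0.01,0],"turn": [0,0,0]},{"slide": [0,-0.01,0],"turn": [0,0,0]},{"slide": [0,-0.01,0],"turn": [0,0,0]}]'

```text
t: 7.68
tool_pos: [0.5313, 0.1295, 0.3219]
orientation: [-3.125, 0.324, 0.0]
force: [0.2, 0.0, 1.0]
opening: 0.0003
```

```bash
python3 look.py b3 300 130
```

```text
7.7333 [0.5314 0.13   0.3219] [-0.14  0.59  0.56]
```

View pics/b3.png

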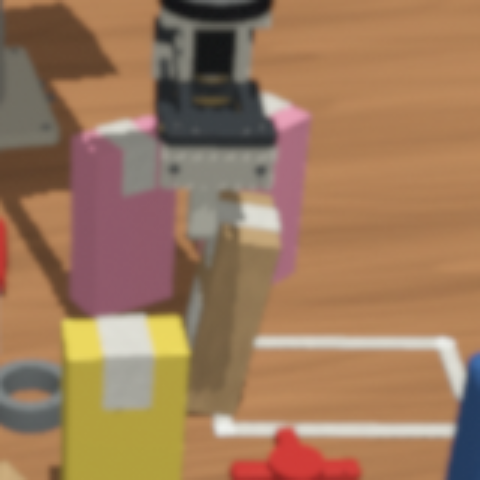

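Tipping well, with the toe in place.

Call:
arm_command --motion '[{"slide": [0,-0.01,0],"turn": [0,0,0]},{"slide": [0,-0.01,0],"turn": [0,0,0]},{"slide": [0,-0.01,0],"turn": [0,0,0]},{"slide": [0,-0.01,0],"turn": [0,0,0]},{"slide": [0,-0.008,0],"turn": [0,0,0]}]'

```text
t: 8.15
tool_pos: [0.5353, 0.1483, 0.3219]
orientation: [-3.125, 0.324, -0.0]
force: [1.0, 0.6, 0.2]
opening: 0.0008
```

```bash
python3 look.py b4 310 130
```

```text
8.2 [0.5353 0.1487 0.322 ] [-0.3   0.81 -0.22]
```

View pics/b4.png

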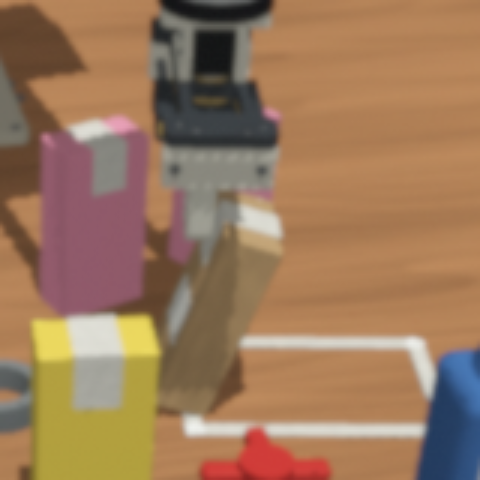

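It is past the tipping point. I'll follow briefly and then wait.

Call:
arm_command --motion '[{"slide": [0,-0.006,0],"turn": [0,0,0]},{"slide": [0,0,0],"turn": [0,0,0]},{"slide": [0,0,0],"turn": [0,0,0]},{"slide": [0,0,0],"turn": [0,0,0]},{"slide": [0,0,0],"turn": [0,0,0]}]'

```text
t: 8.62
tool_pos: [0.5357, 0.1501, 0.3219]
orientation: [3.125, -0.324, -0.0]
force: [0.1, 0.3, -0.7]
opening: 0.0005
```

```bash
python3 look.py b5 310 150
```

```text
8.6667 [0.5357 0.15   0.3219] [0.29 0.7  0.77]
```

View pics/b5.png

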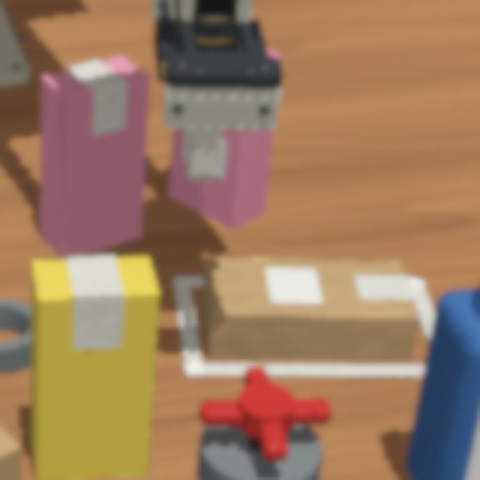

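It has fallen flat into the bay. I'll raise the arm and pull clear for a final check.

Call:
arm_command --motion '[{"slide": [0,0.03,-0.09],"turn": [0,0,0]},{"slide": [0,0.05,-0.08],"turn": [0,0,0]},{"slide": [0,0.09,-0.03],"turn": [0,0,0]},{"slide": [0,0.1,0],"turn": [0,0,0]},{"slide": [0,0.1,0],"turn": [0,0,0]}]'

```text
t: 9.08
tool_pos: [0.5051, 0.0043, 0.4039]
orientation: [3.125, -0.321, 0.006]
force: [-0.3, -0.7, -0.5]
opening: 0.0003
```

Call:
arm_command --motion '[{"slide": [0,0.05,0],"turn": [0,0,0]},{"slide": [0,0,0],"turn": [0,0,0]},{"slide": [0,0,0],"turn": [0,0,0]},{"slide": [0,0,0],"turn": [0,0,0]},{"slide": [0,0,0],"turn": [0,0,0]}]'

```text
t: 9.5
tool_pos: [0.5014, -0.0133, 0.4019]
orientation: [-3.125, 0.322, 0.0]
force: [-0.1, 0.7, -0.5]
opening: 0.0006
```

Run:
```python
from h import *
from plant import robot
im=robot.read_camera("top")["pixels"];cv2.imwrite("pics/t9.png",im)
cv2.imwrite("pics/t9n.png",cv2.resize(im[210:300,175:295],None,fx=6.5,fy=6.5,interpolation=cv2.INTER_CUBIC))
cv2.imwrite("pics/s9.png",robot.read_camera("scene")["pixels"])
print(robot.read_state()['tool_pos'])
```

```text
[ 0.50139658 -0.01315778  0.40176429]
```

View pics/t9.png

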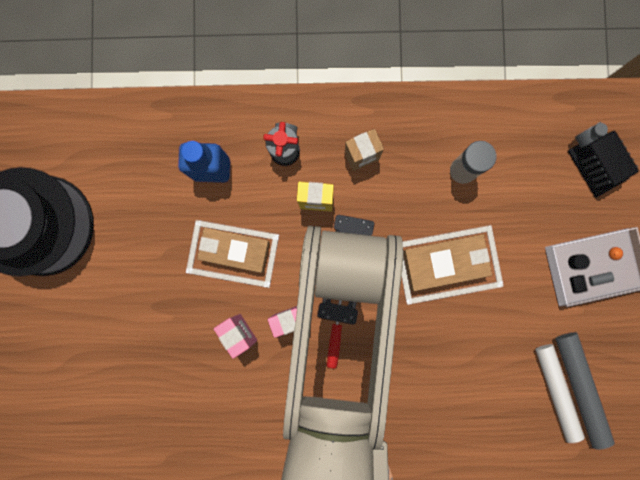

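View pics/t9n.png

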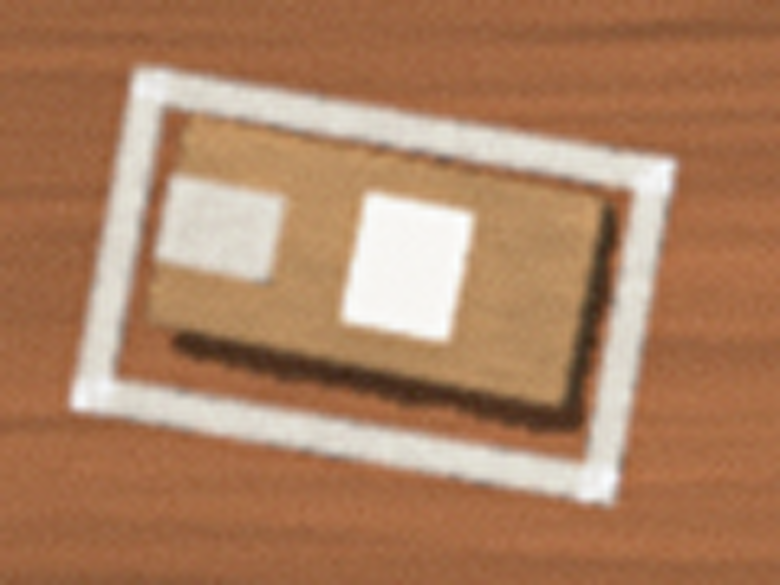

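View pics/s9.png

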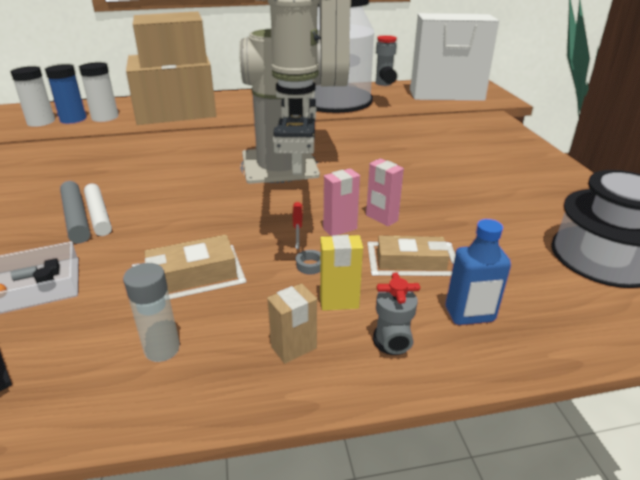

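Both cartons lie flat inside their tape, and everything else stands where it was. The gripper is clear and in the air, so I'm handing in.

```bash
python3 -c "
from plant import robot
print(robot.close_job())"
```

```text
the job is handed in; nothing more can be done
None
```

Both cartons are lying flat, wholly inside the outer edges of their tape. I pushed the wide one first, then the narrow one, each near the top with closed fingertips, and let them fall by themselves past the tipping point. Force readings stayed under about 2 N throughout, and the job took about 9.6 s of the 56 s allowed.

- **Final check:** the last top and scene pictures showed tape visible all round both cartons. The third carton, pink and yellow look-alikes, jug, flask, valve, union nut and screwdriver stood as before. The arm was clear of everything.
- **Measurement that disagreed:** before the push, I measured one long side of each bay 5 mm short, because the shadowed tape corner was hard to read. This put the wide carton's toe at 8.4 mm inside the bay's end, just outside the stated 10–24 mm. Correcting for the shadow put it at about 10 mm, and the later pictures showed clear room at that end.

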